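Level a rack caster wheel and press its dust cap home

ROBOT

A 6-joint arm with a two-finger parallel gripper is mounted at the origin on the work surface. World frame = base frame: x ahead of the robot, y to its left, z up, the work surface at z = 0. Lengths are in m, angles in rad, forces in N, time in s.
With the tool pointing down it reaches from about 0.225 to 0.875 m from the base axis. Payload 3.4 kg.
Tool frame: the origin (TCP) lies on the centre line of the jaws, within the pads' length; the fingertips stand 19 mm ahead of it and the grasp point (between the pads) is the TCP; z points along the fingers, y is the direction in which the jaws open and shut (so a half turn about z gives the same grasp; the last joint's range is limited). The gripper opens to 85 mm and grips with 20 to 120 N. Pads are 22 mm wide; open, the fingers measure 114 mm over their backs; the gripper's body (76 mm by 85 mm) begins 54 mm behind the grasp point. The pads swing forward as they close: fully open they stand 13 mm farther back than shut.
Start: joints at [-0.121, 0.276, 1.505, -0, 1.361, -0.121], TCP at [0.575, -0, 0.25] pointing down, gripper open.
Joint ranges: [-2.89, 2.89], [-0.75, 2.08], [0.22, 2.7], [-1.18, 4.32], [0.11, 2.71], [-2.7, 2.7]. Speed limits (rad/s): [2.57, 2.57, 3.14, 3.14, 3.14, 3.14].

INTERFACE

Orientations are given as a unit quaternion [w, x, y, z].
In Python, from rig import monitor, eyes, manip, models gives the robot as it stands.
- The arm moves only by the tool send_rows, never from a script. Its argument "deltas" is a list of rows, each an object with "dp": the shift along the world's x, y, z each as a share of 0.12 m, from -1 to 1, a list of three; "rotation": the turn, a rotation vector about the world's x, y, z each as a share of 0.5 rad, from -1 to 1, a list of three. In form: [{"dp": [dx, dy, dz], "rotation": [rx, ry, rz]}, ...]. A call has 1 to 12 rows; each row is the pose to reach, as a shift and turn from the pose commanded when the call began; what a row does not reach only later rows make up. A row lasts 1/12 s, in which the tool goes at most 41.7 mm and 7.16 degrees, less where a joint would pass 70% of its speed; a pose out of reach is approached as far as the arm can. A call with a number of a shift or a turn outside -1 to 1 is refused whole. A call with a gripper value outside its range is refused whole. "fingers" is the closure, from -1 (fully open) to 1 (shut), set as the call begins (left out, the last holds). The fingers move at their own pace and stop on an object; "grip_force" is the grip in N (left out, the last holds). Time passes only in rows, so rows that repeat a pose let the fingers close. It gives the time, the measured TCP pose, the force and the opening at its end, in the units of the state.
- monitor.get_state(): the state, without advancing time (a new reading comes with each control period).
- eyes.get_image(name): name is "scene" or "side" or "wrist"; returns a dict with "color" (480x640x3 uint8, red, green, blue), "depth" (480x640 float32, m along the optical axis (not along the pixel's ray), 0 where there is no reading), "mtx" (3x3 intrinsics, pixels), "rvec" (rotation vector, rad) and "tvec" (3), from world to camera coordinates, as OpenCV has them. Camera axes: x right, y down, z forward; pixel columns grow to the right and rows downward; lengths in m; the calibration is good to about 2 mm. A picture is of the moment at which its call begins.
- manip.sign_off(): hands the job in, once; it reports no verdict.
Trained networks look in a picture, given as the dict that the camera call returned (one of the last four; its "shot" number tells which), for a name from the list of things; names that differ only in an ending like _2 or _b are one class to them, and where a whole thing is asked for, a point or a joint stands for the part that bears it (a point fixed in the world has none). Each returns a list of dicts, best first, with "score" (0 to 1); they miss things now and then, are a little off and sometimes report something else, mostly with a low value. They report only what shows in the picture. A call takes as long as a camera call. They do not tell look-alikes from the thing itself.
- models.find_in(name, picture): "box" ([left, top, right, bottom] in pixels, round what is visible of it).
The state is a dict: "clock": time; "qpos": joint angles; "qd": joint speeds; "effort": joint torques, N m; "position": TCP position; "ee_rot": TCP orientation; "contact_force": force on the tool from outside, world axes, zero at the start; "moment": the same for the moment, N m; "width": finger opening in m.
Only numpy, scipy, OpenCV 4.12 (cv2) and the standard library are available. Lean on these libraries where they do the work, as an engineer would, in place of code of your own. Each camera call takes 0.05 s, during which the arm holds its last target.

TASK

First push the raised side of the caster wheel down until the wheel lies level in its tilting cradle. Then press the round grey dust cap, open side down, onto the stud in the middle of the wheel until it clicks, keep pressing past the click until the rubber sealing ring under it is squeezed right down, and finish while still holding it pressed like that. Leave the other things on the bench alone.

Things in the scene. Friction and masses are not known exactly. Their poses are not given: they have to be found in the camera images.
- cradle: Steel service cradle fixed to the bench: plate 120 (x) by 190 mm (y), 10 thick, two upright ears 40 mm wide at y = +-78 mm, 97 mm tall, carrying the wheel on a horizontal pivot along the cradle's y axis, 85 mm above the bench. Origin: centre of the plate's underside; the wheel level, the stud stands right above it. Place and yaw (any) vary.
- wheel (a joint): Tilt of the caster wheel (rad): 0 = level, stud straight up; starts at 0.3 to 0.6, the side towards the cradle's -x raised. Friction hinge (0.45 N m, stops only at +-0.7): stays where left, turned by pushing the raised rim down with about 10 N. Wheel: dark rubber tyre 120 mm in diameter, 36 mm thick, centred on the pivot, white hub disc.
- rim_pad (a point): Point on the upper flat face of the tyre, on the raised side, 51 mm from the wheel's axis and 18 mm above its pivot plane: a good place to push down. When the wheel is level it is 103 mm above the bench, 51 mm from the cradle's centre towards the cradle's -x. It moves outward by 6 to 16 mm on its arc as the wheel is pushed level: follow it, or fingers may slip off the rim.
- stud_tip (a point): Tip of the steel stud in the wheel's middle, 50 mm from the pivot (135 mm above the bench when level); its z points out along the stud. Stud 19 mm in diameter, tapered tip, standing 14 mm out of a sealing ring 37 mm across on a white boss 40 mm across. Four sprung balls centred 9 mm below the tip, 26 mm across, make the snap.
- seal (a joint): Squeeze of the black rubber sealing ring under the cap (m): 0 = free, 0.004 = squeezed right down; spring of 2 N per mm, about 9 N in all; springs back when pressing stops. The cap's underside meets it 14 mm below the stud tip and has squeezed it right down 18 mm below the tip.
- cap: Dust cap, grey plastic, round, 38 mm in diameter, 25 mm tall, about 40 g, closed on top, lying open side down. Origin: centre of the open underside; z up. Mouth: lip 22 mm across, 2.5 mm high; bore above it 27 mm across, 20 mm deep. On the stud it meets the balls 5 mm below the tip; passing them takes 8 to 15 N; it clicks, and the force drops, 9 to 12 mm below the tip.
- tube_plug: Bystander: square grey plastic plug for a rack tube, 40 by 40 mm, 24 mm tall, with a narrower square foot. Origin: centre of its underside. It and the cap may lie in each other's place.
- spare_wheel: Bystander: spare caster wheel lying flat, 100 mm in diameter, 34 mm tall. Origin: centre of its underside.
- grease_jar: Bystander: closed white jar, 60 mm in diameter, 65 mm tall. Origin: centre of its underside.
- wrench: Bystander: steel wrench 160 mm long, lying flat.
Not all that is in view belongs to the job. What is shaped like the cap but orange is not meant.

How it is judged:
By the outcome, as a careful person would: the job done as asked, in the order asked, and still so for the second after the job is handed in, while the arm keeps its last pose, push and grip.
It also fails if it takes over 64 s, if anything falls off the work surface, if the arm or the gripper's body presses on something with over 40 N, if the wrist force passes 120 N, or if a joint passes its speed limit or range.

## Working session

There is one attempt and no reset: what is moved stays moved. The work goes in short steps, Python scripts to look and compute and a tool call to move; the robot and the scene stay as the last step left them, time stands still between calls to the robot, and variables do not carry over. Pictures are saved under pics/ and viewed, and the job is handed in when it is done.

Besides the shell and the picture viewer there is one more tool, called after "Request:" by a JSON object that holds its "method" and its "body", one argument or row to a line. send_rows: Moves the arm, as the interface text tells. Its arguments: {"type":"object","properties":{"deltas":{"type":"array","items":{"type":"object","properties":{"dp":{"type":"array","items":{"type":"number"}},"rotation":{"type":"array","items":{"type":"number"}}}}},"fingers":{"type":"number"},"grip_force":{"type":"number"}},"required":["deltas"]}

```bash
mkdir -p pics; ls; cat > h.py <<'E'
import numpy as np, cv2
from rig import monitor, eyes, manip, models
def shot(n,fn=None):
    p=eyes.get_image(n)
    if fn: cv2.imwrite('pics/'+fn,cv2.cvtColor(p['color'],cv2.COLOR_RGB2BGR))
    return p
def cloud(p):
    d=p['depth'];K=p['mtx'];v,u=np.mgrid[:480,:640]
    c=np.stack([(u-K[0,2])/K[0,0]*d,(v-K[1,2])/K[1,1]*d,d],-1)
    R=cv2.Rodrigues(np.array(p['rvec'],float))[0]
    w=(c-np.array(p['tvec']).ravel())@R
    w[d==0]=np.nan
    return w
def proj(p,X):
    return cv2.projectPoints(np.array(X,float).reshape(-1,3),np.array(p['rvec'],float),np.array(p['tvec'],float),p['mtx'],None)[0].reshape(-1,2)
E
python3 - <<'E'
from h import *
print(monitor.get_state())
for n in ['scene','side','wrist']:
    p=shot(n,n+'0.png'); w=cloud(p); np.savez(n+'0.npz',w=w,c=p['color'])
    R=cv2.Rodrigues(np.array(p['rvec'],float))[0]; print(n,'cam at',-R.T@np.array(p['tvec']).ravel(), p['mtx'][0,0])
    for o in ['cap','tube_plug','cradle','wheel','spare_wheel','grease_jar','wrench','stud_tip']:
        for r in models.find_in(o,p)[:3]:
            b=r['box'];u,v=int((b[0]+b[2])/2),int((b[1]+b[3])/2)
            print(n,o,round(r['score'],2),np.round(b),np.round(w[min(v,479),min(u,639)],3))
E
```

```text
pics
{'clock': 0.0, 'qpos': array([-1.21000488e-01,  2.76596535e-01,  1.50615028e+00,  2.24947183e-05,
        1.36065894e+00, -1.20959693e-01]), 'qd': array([ 1.09783949e-03,  1.20862414e-03,  6.54768877e-04, -6.99356580e-04,
       -4.02126014e-04, -3.22209191e-05]), 'effort': array([ 6.20495921e-04, -4.16768074e+01, -2.45808578e+01, -1.52056768e-04,
        1.11346930e-02,  1.69860516e-05]), 'position': array([5.74512681e-01, 6.12425973e-05, 2.49431947e-01]), 'ee_rot': array([-7.20488055e-04,  7.07122580e-01,  7.07090401e-01, -5.50322963e-04]), 'contact_force': array([ 0.13602497, -0.06783943, -0.29604528]), 'moment': array([-0.00048884, -0.01857595, -0.02936814]), 'width': 0.08515645726010046}
scene cam at [1.42638747 0.41732424 1.22162088] 609.8294255512207
scene cap 0.59 [234. 202. 251. 218.] [ 0.507 -0.244  0.029]
scene cap 0.47 [245. 224. 261. 239.] [ 0.553 -0.185  0.021]
scene tube_plug 0.68 [209. 185. 226. 201.] [ 0.471 -0.346  0.02 ]
scene wheel 0.9 [341. 233. 390. 285.] [0.579 0.136 0.111]
scene spare_wheel 0.7 [163. 242. 203. 277.] [ 0.715 -0.293  0.028]
scene grease_jar
[... 775 characters left out ...]
742 -0.123  0.009]
side stud_tip 0.73 [252. 192. 309. 240.] [0.552 0.105 0.101]
side stud_tip 0.61 [283. 202. 290. 208.] [0.57  0.118 0.116]
side stud_tip 0.57 [246. 183. 312. 273.] [0.538 0.074 0.102]
wrist cam at [0.5750611  0.06592886 0.37339009] 336.78331673905495
wrist cap 0.85 [278. 338. 312. 376.] [ 0.55  -0.179  0.025]
wrist cap 0.43 [236. 384. 254. 392.] [ 0.483 -0.238  0.006]
wrist cradle 0.75 [205.   0. 403. 182.] [0.565 0.104 0.098]
wrist wheel 0.66 [218.   0. 376. 144.] [0.562 0.113 0.119]
wrist spare_wheel 0.52 [400. 392. 415. 400.] [ 0.693 -0.252  0.004]
wrist wrench 0.56 [394. 269. 523. 327.] [ 0.744 -0.113  0.006]
wrist stud_tip 0.55 [219.   2. 376. 146.] [0.562 0.112 0.118]
```

```bash
python3 - <<'E'
import cv2,numpy as np
a=cv2.imread('pics/scene0.png');b=cv2.imread('pics/side0.png')
A=cv2.resize(a[170:350,150:400],None,fx=1.6*2,fy=1.6*2)
cv2.imwrite('pics/s0z.png',A[:600,:800])
cv2.imwrite('pics/d0z.png',cv2.resize(b[130:460,220:480],None,fx=1.8,fy=1.8))
E
```

```text
(no output)
```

View pics/s0z.png

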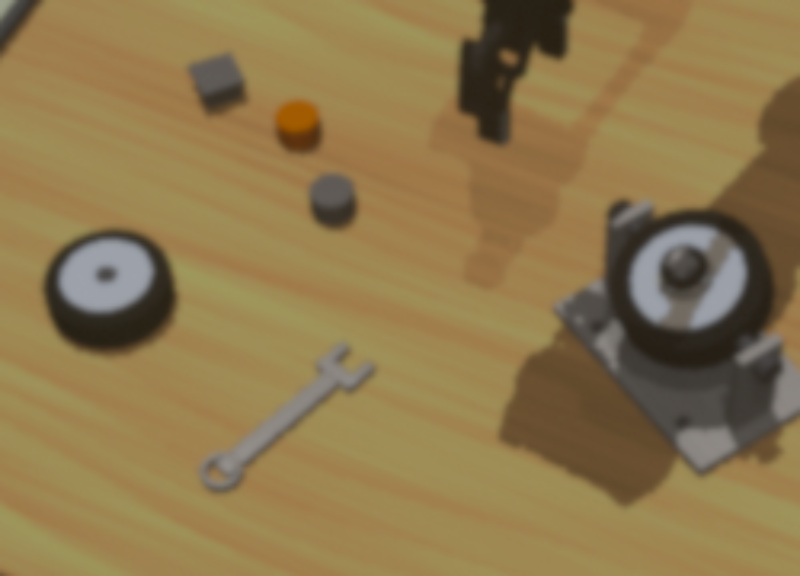

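View pics/d0z.png

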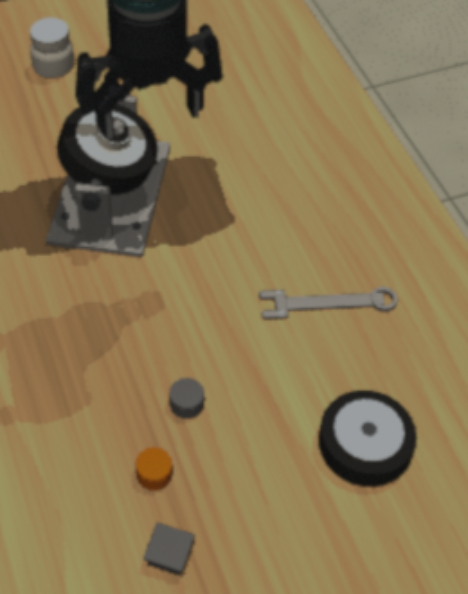

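View pics/wrist0.png

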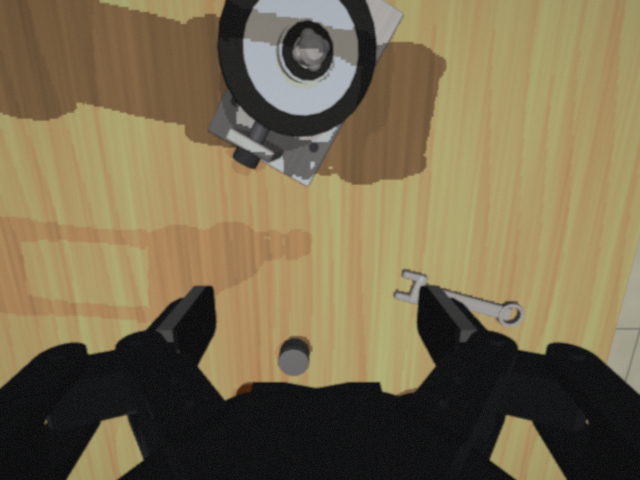

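The round grey cap is at about pixel (332,190) in the scene crop, next to the orange look-alike at (298,120). The square plug is at (217,80). The wheel is tilted in its cradle. Next I'll fit the cap, cradle and tilt from the depth.

```bash
cat > fit.py <<'E'
from h import *
def wheelfit(p,near=None):
    w=cloud(p);c=p['color'].astype(int)
    out={}
    m=(w[...,2]>0.07)&(w[...,2]<0.16)&(np.hypot(w[...,0]-.565,w[...,1]-.12)<.12)
    g=c.mean(-1)
    sat=c.max(-1)-c.min(-1)
    return w,c,m
E
python3 - <<'E'
from h import *
for n in ['scene','side','wrist']:
    f=np.load(n+'0.npz');w=f['w'];c=f['c'].astype(int)
    # cap
    m=(np.hypot(w[...,0]-.545,w[...,1]+.19)<.04)&(w[...,2]>.019)&(w[...,2]<.04)&(c[...,0]-c[...,2]<40)
    P=w[m]
    if len(P)>20:
        cc,r=cv2.minEnclosingCircle(P[:,:2].astype(np.float32)); print(n,'cap',len(P),cc,r,np.median(P,0))
    # plate
    cr=np.array([.565,.12])
    near=np.hypot(w[...,0]-cr[0],w[...,1]-cr[1])<.15
    m=near&(w[...,2]>.006)&(w[...,2]<.014)&(c.max(-1)-c.min(-1)<40)
    m=cv2.morphologyEx(m.astype(np.uint8),cv2.MORPH_OPEN,np.ones((3,3)))>0
    P=w[m]
    if len(P)>20:print(n,'plate',len(P),cv2.minAreaRect(P[:,:2].astype(np.float32)))
    m=near&(w[...,2]>.091)&(w[...,2]<.102)&(c.mean(-1)>60)&(c.max(-1)-c.min(-1)<40)
    # hub plane: bright
    m=near&(w[...,2]>.06)&(w[...,2]<.18)&(c.min(-1)>110)
    P=w[m]; print(n,'bright',len(P))
    if len(P)>20:
        best=None;rng=np.random.default_rng(0)
        for k in range(500):
            a,b,d=P[rng.choice(len(P),3,0)];nn=np.cross(b-a,d-a)
            if np.linalg.norm(nn)<1e-6:continue
            nn/=np.linalg.norm(nn);i=abs((P-a)@nn)<.0025
            if best is None or i.sum()>best.sum():best=i
        Q=P[best];ce=Q.mean(0);nn=np.linalg.svd(Q-ce)[2][2];nn*=np.sign(nn[2])
        print(' hub',len(Q),ce,nn,'tilt',np.arccos(nn[2]),'dir',np.degrees(np.arctan2(nn[1],nn[0])))
E
```

```text
scene cap 105 (0.5510679483413696, -0.18630602955818176) 0.02008269540965557 [ 0.55101333 -0.1855009   0.02362243]
scene plate 465 ((0.5621824860572815, 0.1345333606004715), (0.18568487465381622, 0.12005912512540817), 59.54702377319336)
scene bright 599
 hub 330 [0.56674102 0.12994202 0.10120044] [ 0.24319013 -0.14917133  0.9584396 ] tilt 0.2893147374172653 dir -31.52469665997904
side cap 272 (0.5457150340080261, -0.18843385577201843) 0.020604437217116356 [ 0.54511535 -0.19065612  0.02413585]
side plate 1203 ((0.5580500960350037, 0.13071078062057495), (0.19426512718200684, 0.12084460258483887), 60.77229690551758)
side bright 487
 hub 351 [0.56039451 0.11963509 0.10245391] [ 0.26874759 -0.12885985  0.95455218] tilt 0.30264269480537515 dir -25.616916821090605
wrist cap 692 (0.5473436117172241, -0.18806339800357819) 0.019193414598703384 [ 0.54734443 -0.18603402  0.02448865]
wrist plate 4494 ((0.5606043934822083, 0.13173937797546387), (0.190002903342247, 0.12002557516098022), 60.36954116821289)
wrist bright 9083
 hub 7935 [0.56263542 0.12686851 0.10307045] [ 0.26840549 -0.15344463  0.95100643] tilt 0.3143212926755913 dir -29.756154814230104
```

Three cameras agree:
- **Cradle:** centre (0.5605, 0.1317), with its +x axis at −29.7°.
- **Wheel:** tilt 0.31 rad.
- **Cap:** at (0.547, −0.187).

I'll shut the fingers, turn the jaws along the cradle's y axis and move above the raised rim.

Request:
{"method": "send_rows", "body": {
  "deltas": [
    {"dp":[-0.22,0.6,0],"rotation":[0,0,0.25]},
    {"dp":[-0.22,0.6,0],"rotation":[0,0,0.5]},
    {"dp":[-0.22,0.6,0],"rotation":[0,0,0.75]},
    {"dp":[-0.22,0.6,0],"rotation":[0,0,1]},
    {"dp":[-0.22,0.6,0],"rotation":[0,0,1]}
  ],
  "fingers": 1,
  "grip_force": 60
}}

```text
clock: 1.77
position: [0.5484, 0.0727, 0.2505]
ee_rot: [0.0, 0.509, 0.861, 0.0]
contact_force: [0.6, -0.2, -0.5]
width: 0.0256
```

Request:
{"method": "send_rows", "body": {
  "deltas": [
    {"dp":[-0.22,0.68,-0.3],"rotation":[0,0,0.25]},
    {"dp":[-0.22,0.68,-0.3],"rotation":[0,0,0.5]},
    {"dp":[-0.22,0.68,-0.5],"rotation":[0,0,0.75]},
    {"dp":[-0.22,0.68,-0.5],"rotation":[0,0,1]},
    {"dp":[-0.22,0.68,-0.5],"rotation":[0,0,1]},
    {"dp":[-0.22,0.68,-0.5],"rotation":[0,0,1]}
  ]
}}

```text
clock: 2.27
position: [0.5227, 0.1535, 0.1904]
ee_rot: [0.0, 0.284, 0.959, 0.0]
contact_force: [0.3, 0.2, -1.0]
width: 0.0001
```

Request:
{"method": "send_rows", "body": {
  "deltas": [
    {"dp":[0,0,0],"rotation":[0,0,0.11]},
    {"dp":[0,0,0],"rotation":[0,0,0.11]},
    {"dp":[0,0,0],"rotation":[0,0,0.11]}
  ]
}}

```text
clock: 2.52
position: [0.5232, 0.153, 0.1912]
ee_rot: [0.001, 0.257, 0.966, 0.0]
contact_force: [0.0, 0.1, 0.3]
width: 0.0004
```

```bash
python3 - <<'E'
from h import *
for n in ['side','wrist']:
    p=shot(n,n+'1.png');np.savez(n+'1.npz',w=cloud(p),c=p['color'])
a=cv2.imread('pics/side1.png');cv2.imwrite('pics/side1z.png',cv2.resize(a[120:300,200:360],None,fx=3,fy=3))
s=monitor.get_state();print(s['clock'],s['position'],s['ee_rot'],s['contact_force'],s['width'])
E
```

```text
2.6167 [0.52283045 0.15316465 0.190936  ] [6.34899480e-04 2.56740784e-01 9.66480042e-01 3.08308441e-04] [-0.34268764 -0.50072458  0.09916283] -0.0003201882705823509
```

View pics/side1z.png

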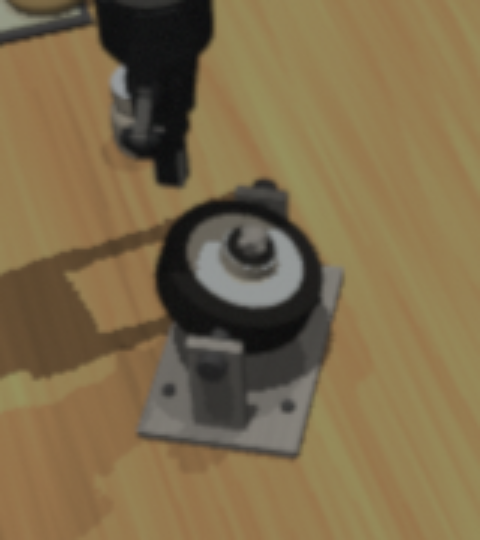

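View pics/wrist1.png

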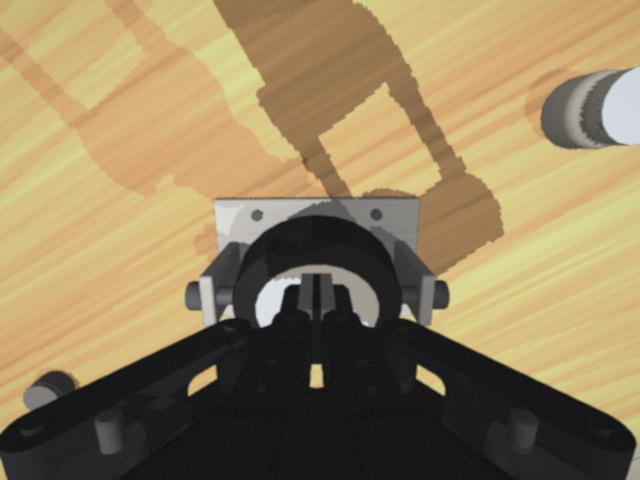

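The closed fingers are above the raised rim, lined up with the cradle, so I'll go down, then push while following the arc.

Request:
{"method": "send_rows", "body": {
  "deltas": [
    {"dp":[0,0,-0.2],"rotation":[0,0,0]},
    {"dp":[0,0,-0.37],"rotation":[0,0,0]},
    {"dp":[0,0,-0.4],"rotation":[0,0,0]},
    {"dp":[0,0,-0.43],"rotation":[0,0,0]},
    {"dp":[-0.01,0.006,-0.45],"rotation":[0,0,0]},
    {"dp":[-0.02,0.012,-0.47],"rotation":[0,0,0]},
    {"dp":[-0.03,0.018,-0.49],"rotation":[0,0,0]},
    {"dp":[-0.04,0.024,-0.51],"rotation":[0,0,0]},
    {"dp":[-0.05,0.03,-0.53],"rotation":[0,0,0]},
    {"dp":[-0.055,0.031,-0.55],"rotation":[0,0,0]},
    {"dp":[-0.055,0.031,-0.555],"rotation":[0,0,0]},
    {"dp":[-0.055,0.031,-0.56],"rotation":[0,0,0]}
  ]
}}

```text
clock: 3.62
position: [0.514, 0.1567, 0.1251]
ee_rot: [-0.001, 0.255, 0.967, -0.001]
contact_force: [-6.0, -1.2, 9.1]
width: 0.0003
```

```bash
cat > hub.py <<'E'
from h import *
import sys
def hub(n,fn):
    p=shot(n,fn);w=cloud(p);c=p['color'].astype(int)
    m=(np.hypot(w[...,0]-.5605,w[...,1]-.1317)<.055)&(w[...,2]>.085)&(w[...,2]<.13)&(c.min(-1)>(110))
    P=w[m]
    if len(P)<30: print(n,len(P));return
    best=None;rng=np.random.default_rng(0)
    for k in range(500):
        a,b,d=P[rng.choice(len(P),3,0)];nn=np.cross(b-a,d-a)
        if np.linalg.norm(nn)<1e-6:continue
        nn/=np.linalg.norm(nn)
        if abs(nn[2])<.8: continue
        i=abs((P-a)@nn)<.002
        if best is None or i.sum()>best.sum():best=i
    Q=P[best];ce=Q.mean(0);nn=np.linalg.svd(Q-ce)[2][2];nn*=np.sign(nn[2])
    ax=np.array([.8695,-.494]);ay=np.array([.494,.8695])
    print(n,len(Q),ce,'tilt about y',np.arctan2(nn[:2]@ax,nn[2]),'about x',np.arctan2(nn[:2]@ay,nn[2]))
    return p
E
python3 - <<'E'
from hub import *
for n in ['scene','side','wrist']: hub(n,n+'2.png')
s=monitor.get_state();print(s['clock'],s['position'],s['contact_force'],s['moment'])
a=cv2.imread('pics/side2.png');cv2.imwrite('pics/side2z.png',cv2.resize(a[120:300,200:360],None,fx=3,fy=3))
E
```

```text
scene 220 [0.57000866 0.11860701 0.10189477] tilt about y 0.02471325959188846 about x 0.005126130211295111
side 299 [0.55952201 0.11723036 0.10338126] tilt about y 0.026704604010697106 about x 0.027840888346642893
wrist 57 [0.54445187 0.13907467 0.11732875] tilt about y 0.2492818179866668 about x -0.03933266278052879
3.7667 [0.51399146 0.1567437  0.12500361] [-6.06196774 -1.80666862  8.21480218] [-0.27544166  1.05733261  0.07996198]
```

View pics/side2z.png

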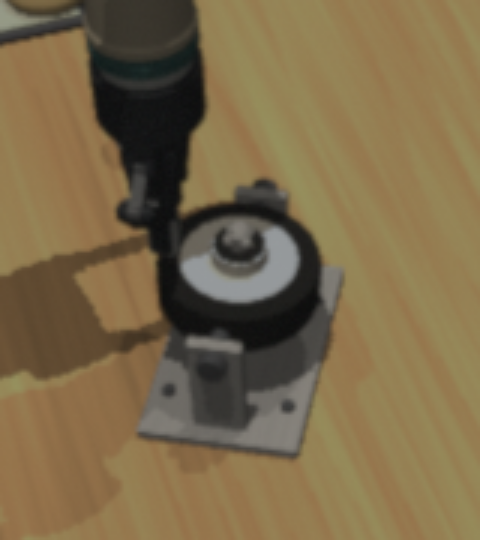

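The wheel is nearly level, with about 0.03 rad left in the scene and side views. I'll push a little further.

Request:
{"method": "send_rows", "body": {
  "deltas": [
    {"dp":[0,0,-0.006],"rotation":[0,0,0]},
    {"dp":[0,0,-0.012],"rotation":[0,0,0]},
    {"dp":[0,0,-0.018],"rotation":[0,0,0]},
    {"dp":[0,0,-0.018],"rotation":[0,0,0]}
  ]
}}

```text
clock: 4.1
position: [0.5136, 0.1571, 0.1228]
ee_rot: [-0.002, 0.256, 0.967, -0.001]
contact_force: [-4.7, -1.0, 7.4]
width: -0.0001
```

```bash
python3 - <<'E'
from hub import *
for n in ['scene','side']: hub(n,n+'3.png')
s=monitor.get_state();print(s['clock'],s['position'],s['contact_force'],s['moment'])
E
```

```text
scene 209 [0.56964807 0.11757251 0.10251733] tilt about y -0.01059256022902186 about x -0.0013660197888503995
side 297 [0.55899743 0.11760737 0.10422981] tilt about y -0.0010209703408454653 about x 0.025225523296200338
4.2 [0.51458378 0.15721311 0.12279832] [-4.29311873 -0.6692141   6.55592516] [-0.10839229  0.77225963  0.01916825]
```

Request:
{"method": "send_rows", "body": {
  "deltas": [
    {"dp":[0,0,0.3],"rotation":[0,0,0]},
    {"dp":[0,0,0.6],"rotation":[0,0,0]},
    {"dp":[0.3,-0.2,0.9],"rotation":[0,0,0]},
    {"dp":[0.6,-0.35,0.9],"rotation":[0,0,0]},
    {"dp":[0.9,-0.5,0.9],"rotation":[0,0,0]},
    {"dp":[0.9,-0.5,0.9],"rotation":[0,0,0]},
    {"dp":[0.9,-0.5,0.9],"rotation":[0,0,0]},
    {"dp":[0.9,-0.5,0.9],"rotation":[0,0,0]}
  ]
}}

```text
clock: 4.87
position: [0.6233, 0.0972, 0.229]
ee_rot: [-0.001, 0.256, 0.967, 0.0]
contact_force: [-0.7, 0.6, -0.6]
width: 0.0002
```

```bash
python3 - <<'E'
from hub import *
for n in ['scene','side']: hub(n,n+'4.png')
p=hub('wrist','wrist4.png');w=cloud(p);c=p['color'].astype(int);np.savez('wrist4.npz',w=w,c=c)
s=monitor.get_state();print(s['clock'],s['position'],s['contact_force'],s['moment'])
# bench plane check, stud
r=np.hypot(w[...,0]-.5605,w[...,1]-.1317)
m=(w[...,2]>.120)&(r<.03);P=w[m];print('stud',len(P),P.mean(0),P.max(0),P.min(0))
m=(w[...,2]>.0925)&(w[...,2]<.112)&(r>.045)&(r<.058);P=w[m];A=np.c_[P[:,:2]-[.5605,.1317],np.ones(len(P))]
for k in range(3):
    s=np.linalg.lstsq(A,P[:,2],rcond=None)[0];e=abs(A@s-P[:,2])<.002;A=A[e];P=P[e]
print('tyre',len(P),s,'tilt',-(s[:2]@[.8695,-.494]),-(s[:2]@[.494,.8695]))
m=(w[...,2]>-.01)&(w[...,2]<.006);P=w[m];A=np.c_[P[:,:2],np.ones(len(P))];s=np.linalg.lstsq(A,P[:,2],rcond=None)[0];print('bench',s)
m=(w[...,2]>.006)&(w[...,2]<.014)&(r<.13)&(c.max(-1)-c.min(-1)<40)
m=cv2.morphologyEx(m.astype(np.uint8),cv2.MORPH_OPEN,np.ones((3,3)))>0
print(cv2.minAreaRect(w[m][:,:2].astype(np.float32)))
E
```

```text
scene 269 [0.5659303  0.13750039 0.10235793] tilt about y -0.023341348436185325 about x -0.01416119058854405
side 280 [0.56022871 0.12911494 0.10363783] tilt about y 0.01549915370866132 about x 0.006663482545899125
wrist 8776 [0.55842787 0.13296462 0.10351327] tilt about y 0.014638576281586798 about x 0.00022266500259349243
5.0167 [0.62202352 0.09816435 0.22899097] [ 0.52246371  0.87316001 -0.69374766] [0.01177884 0.01928707 0.01015584]
stud 1963 [0.56022363 0.13212404 0.12642567] [0.57863916 0.14984654 0.13610611] [0.54299368 0.11432144 0.12000018]
tyre 8505 [-0.01260795  0.0071245   0.10242652] tilt 0.014482118247429747 3.3574917273099986e-05
bench [-0.00039518 -0.0004294  -0.00021472]
((0.560672402381897, 0.13209007680416107), (0.19015122950077057, 0.11913150548934937), 60.40776062011719)
```

View pics/wrist4.png

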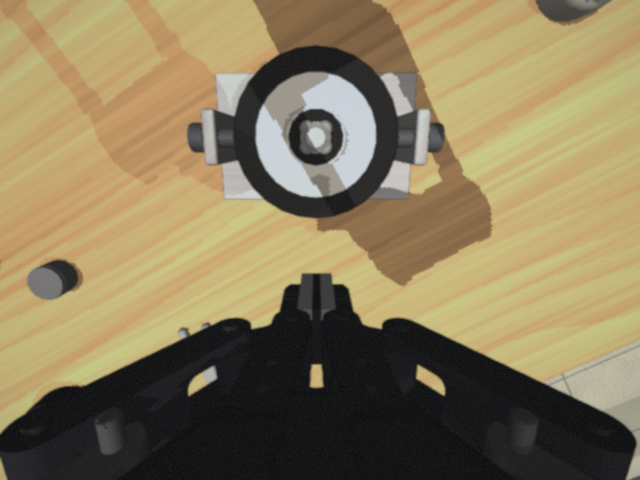

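The wheel is level to within 0.0145 rad, by both the wrist camera and the tip height. One more 0.8 mm nudge should bring it to zero.

Request:
{"method": "send_rows", "body": {
  "deltas": [
    {"dp":[-0.3,0.2,0],"rotation":[0,0,0]},
    {"dp":[-0.6,0.35,0],"rotation":[0,0,0]},
    {"dp":[-0.9,0.5,-0.3],"rotation":[0,0,0]},
    {"dp":[-0.9,0.5,-0.6],"rotation":[0,0,0]},
    {"dp":[-0.9,0.5,-0.8],"rotation":[0,0,0]},
    {"dp":[-0.9,0.5,-0.86],"rotation":[0,0,0]},
    {"dp":[-0.9,0.5,-0.88],"rotation":[0,0,0]},
    {"dp":[-0.9,0.5,-0.895],"rotation":[0,0,0]},
    {"dp":[-0.9,0.5,-0.9],"rotation":[0,0,0]},
    {"dp":[-0.9,0.5,-0.904],"rotation":[0,0,0]},
    {"dp":[-0.9,0.5,-0.907],"rotation":[0,0,0]},
    {"dp":[-0.9,0.5,-0.907],"rotation":[0,0,0]}
  ]
}}

```text
clock: 6.02
position: [0.516, 0.1576, 0.122]
ee_rot: [0.0, 0.255, 0.967, 0.001]
contact_force: [-5.0, 0.9, 7.3]
width: 0.0004
```

Request:
{"method": "send_rows", "body": {
  "deltas": [
    {"dp":[0,0,0.3],"rotation":[0,0,0]},
    {"dp":[0,0,0.6],"rotation":[0,0,0]},
    {"dp":[0.3,-0.2,0.9],"rotation":[0,0,0]},
    {"dp":[0.6,-0.35,0.9],"rotation":[0,0,0]},
    {"dp":[0.9,-0.5,0.9],"rotation":[0,0,0]},
    {"dp":[0.9,-0.5,0.9],"rotation":[0,0,0]},
    {"dp":[0.9,-0.5,0.9],"rotation":[0,0,0]},
    {"dp":[0.9,-0.5,0.9],"rotation":[0,0,0]}
  ],
  "fingers": -1
}}

```text
clock: 6.68
position: [0.6239, 0.0969, 0.2281]
ee_rot: [-0.0, 0.256, 0.967, 0.0]
contact_force: [-1.1, -0.3, -0.5]
width: 0.0853
```

```bash
cat > tyre.py <<'E'
from h import *
def tyre(fn):
    p=shot('wrist',fn);w=cloud(p)
    r=np.hypot(w[...,0]-.5605,w[...,1]-.1317)
    m=(w[...,2]>.0925)&(w[...,2]<.112)&(r>.045)&(r<.058);P=w[m];A=np.c_[P[:,:2]-[.5605,.1317],np.ones(len(P))]
    for k in range(3):
        s=np.linalg.lstsq(A,P[:,2],rcond=None)[0];e=abs(A@s-P[:,2])<.002;A=A[e];P=P[e]
    print('tyre',len(P),s,'tilt',-(s[:2]@[.8695,-.494]),-(s[:2]@[.494,.8695]))
    # stud: top and ball/ring blob
    for lo,hi in [(.130,.14),(.117,.124)]:
        m=(w[...,2]>lo)&(w[...,2]<hi)&(r<.03);P=w[m]
        if len(P)>10:print('stud',lo,len(P),cv2.minEnclosingCircle(P[:,:2].astype(np.float32)),P[:,2].max(),np.median(P[:,2]))
    return p,w
E
python3 - <<'E'
from tyre import *
p,w=tyre('wrist5.png')
c=p['color'].astype(int)
for r in models.find_in('cap',p)[:2]: print(r)
m=(np.hypot(w[...,0]-.548,w[...,1]+.187)<.04)&(w[...,2]>.019)&(w[...,2]<.04)
if m.sum()>9: print('cap',m.sum(),cv2.minEnclosingCircle(w[m][:,:2].astype(np.float32)),np.median(w[m],0))
s=monitor.get_state();print(s['clock'],s['position'],s['ee_rot'],s['contact_force'],s['width'],s['qpos'])
E
```

```text
tyre 8631 [ 0.00137479 -0.00086607  0.10242306] tilt -0.0016232208114810816 7.389991926783223e-05
stud 0.13 755 ((0.5606058239936829, 0.13258089125156403), 0.01094762608408928) 0.13725387720314347 0.13358371108164693
stud 0.117 1560 ((0.5605989694595337, 0.1321631819009781), 0.019921639934182167) 0.12256715693062044 0.12024336565418792
{'box': [25.0, 259.5, 75.9, 300.0], 'score': 0.61}
cap 1026 ((0.547613263130188, -0.18754388391971588), 0.0198051854968071) [ 0.54760621 -0.18565655  0.02448809]
6.7833 [0.62240085 0.09782347 0.2280164 ] [-6.28424246e-04  2.54901065e-01  9.66966933e-01  5.52199088e-05] [0.06195342 0.51040441 0.71877911] 0.08545636864827795 [ 4.52552954e-02  3.71390129e-01  1.41742738e+00  4.91956249e-04
  1.35394181e+00 -1.01015628e+00]
```

The wheel is now level at −0.0016 rad. Next is the cap. I'll turn the jaws back along world x so the fingers clear the orange look-alike, and hover for a look.

Request:
{"method": "send_rows", "body": {
  "deltas": [
    {"dp":[-0.1,-0.3,0],"rotation":[0,0,-0.25]},
    {"dp":[-0.2,-0.6,0],"rotation":[0,0,-0.5]},
    {"dp":[-0.3,-0.9,0],"rotation":[0,0,-0.75]},
    {"dp":[-0.3,-0.9,0],"rotation":[0,0,-1]}
  ]
}}

```text
clock: 7.12
position: [0.5841, -0.0151, 0.2284]
ee_rot: [-0.0, 0.49, 0.872, -0.002]
contact_force: [0.2, 0.8, 0.2]
width: 0.0853
```

Request:
{"method": "send_rows", "body": {
  "deltas": [
    {"dp":[-0.1,-0.3,0],"rotation":[0,0,-0.25]},
    {"dp":[-0.2,-0.6,0],"rotation":[0,0,-0.5]},
    {"dp":[-0.33,-0.9,0],"rotation":[0,0,-0.75]},
    {"dp":[-0.33,-0.9,0],"rotation":[0,0,-1]},
    {"dp":[-0.33,-0.9,0],"rotation":[0,0,-1]}
  ]
}}

```text
clock: 7.53
position: [0.5463, -0.1192, 0.2284]
ee_rot: [-0.0, 0.689, 0.725, 0.0]
contact_force: [-0.8, 1.0, -0.5]
width: 0.0854
```

Request:
{"method": "send_rows", "body": {
  "deltas": [
    {"dp":[0,-0.3,-0.2],"rotation":[0,0,-0.11]},
    {"dp":[0,-0.56,-0.4],"rotation":[0,0,-0.11]},
    {"dp":[0,-0.56,-0.7],"rotation":[0,0,-0.11]},
    {"dp":[0,-0.56,-0.9],"rotation":[0,0,-0.11]},
    {"dp":[0,-0.56,-0.9],"rotation":[0,0,-0.11]},
    {"dp":[0,-0.56,-0.9],"rotation":[0,0,-0.11]}
  ]
}}

```text
clock: 8.03
position: [0.5473, -0.184, 0.1194]
ee_rot: [-0.002, 0.706, 0.708, -0.0]
contact_force: [0.0, -0.5, 1.3]
width: 0.0856
```

```bash
python3 - <<'E'
from h import *
p=shot('wrist','wrist6.png');w=cloud(p);c=p['color'].astype(int)
m=(np.hypot(w[...,0]-.548,w[...,1]+.187)<.035)&(w[...,2]>.0225)&(w[...,2]<.03)
q=w[m]
print('cap',m.sum(),cv2.minEnclosingCircle(q[:,:2].astype(np.float32)),np.median(q,0),q.min(0),q.max(0))
s=monitor.get_state();print(s['clock'],s['position'],s['ee_rot'],s['contact_force'],s['width'])
E
```

```text
cap 2221 ((0.5475475788116455, -0.18861842155456543), 0.01898188889026642) [ 0.54763134 -0.18779153  0.02445177] [ 0.52906963 -0.20707869  0.02251134] [ 0.56610435 -0.16968814  0.0263805 ]
8.0833 [ 0.5486831  -0.18463464  0.12098151] [3.16603392e-04 7.05907816e-01 7.08303563e-01 3.44745021e-04] [ 0.24620242 -0.19001163  0.28914813] 0.08533393106486957
```

View pics/wrist6.png

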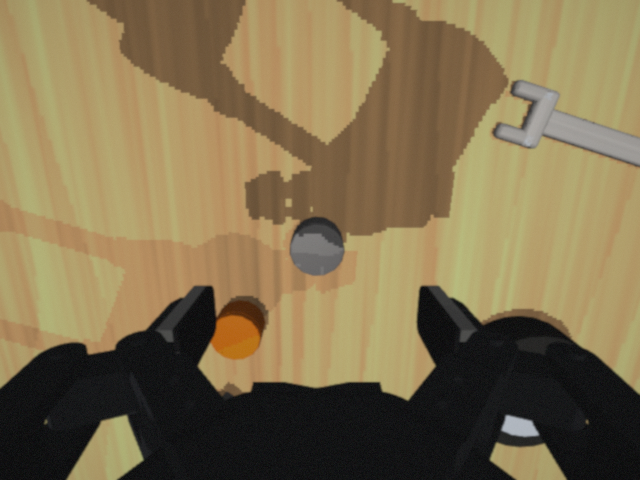

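The cap sits between the open jaws at pixel (317,250), and the orange one is clear of the finger. It measures (0.5475, −0.1885), so I'll shift 2.5 mm in y, go down and close.

Request:
{"method": "send_rows", "body": {
  "deltas": [
    {"dp":[-0.003,-0.02,-0.3],"rotation":[0,0,0]},
    {"dp":[-0.003,-0.02,-0.55],"rotation":[0,0,0]},
    {"dp":[-0.003,-0.02,-0.72],"rotation":[0,0,0]},
    {"dp":[-0.003,-0.02,-0.78],"rotation":[0,0,0]},
    {"dp":[-0.003,-0.02,-0.815],"rotation":[0,0,0]},
    {"dp":[-0.003,-0.02,-0.815],"rotation":[0,0,0]},
    {"dp":[-0.003,-0.02,-0.815],"rotation":[0,0,0]}
  ]
}}

```text
clock: 8.67
position: [0.5493, -0.1886, 0.0242]
ee_rot: [0.002, 0.707, 0.707, 0.001]
contact_force: [-0.1, -0.0, 0.2]
width: 0.0853
```

Request:
{"method": "send_rows", "body": {
  "deltas": [
    {"dp":[0,0,0],"rotation":[0,0,0]},
    {"dp":[0,0,0],"rotation":[0,0,0]},
    {"dp":[0,0,0],"rotation":[0,0,0]},
    {"dp":[0,0,0],"rotation":[0,0,0]},
    {"dp":[0,0,0],"rotation":[0,0,0]},
    {"dp":[0,0,0],"rotation":[0,0,0]},
    {"dp":[0,0,0],"rotation":[0,0,0]},
    {"dp":[0,0,0],"rotation":[0,0,0]},
    {"dp":[0,0,0],"rotation":[0,0,0]},
    {"dp":[0,0,0],"rotation":[0,0,0]}
  ],
  "fingers": 1,
  "grip_force": 70
}}

```text
clock: 9.5
position: [0.5481, -0.1885, 0.0234]
ee_rot: [0.001, 0.707, 0.707, 0.0]
contact_force: [0.3, -0.3, 5.4]
width: 0.0358
```

```bash
python3 - <<'E'
from h import *
p=shot('wrist','wrist7.png');w=cloud(p)
q=shot('side','side7.png')['color'];cv2.imwrite('pics/side7z.png',cv2.resize(q[280:440,220:420,::-1],None,fx=3,fy=3))
m=(np.hypot(w[...,0]-.548,w[...,1]+.187)<.035)&(w[...,2]>.0225)&(w[...,2]<.03)
q=w[m];print(len(q),np.median(q,0),q.min(0),q.max(0))
s=monitor.get_state();print(s['clock'],s['position'],s['ee_rot'],s['contact_force'],s['width'])
E
```

```text
6783 [ 0.54805566 -0.1861449   0.0244746 ] [ 0.51662296 -0.20725903  0.0225022 ] [ 0.57994646 -0.16938905  0.02998624]
9.6 [ 0.54810672 -0.18852774  0.02339076] [6.64491016e-04 7.07187889e-01 7.07025294e-01 2.86814256e-04] [-0.4733757   0.31950044  4.94760571] 0.03550914422112278
```

View pics/wrist7.png

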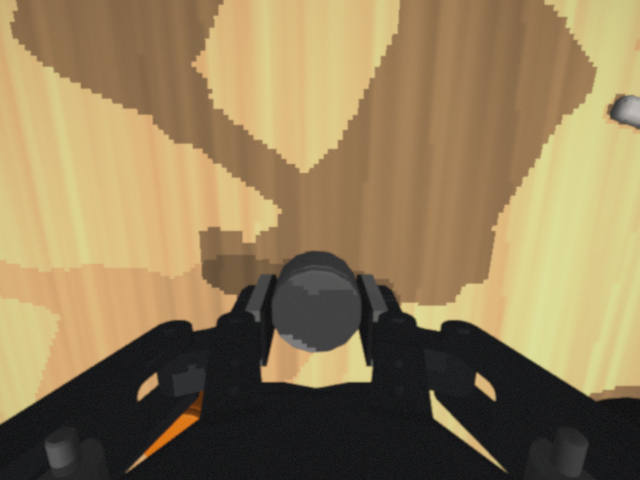

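View pics/side7z.png

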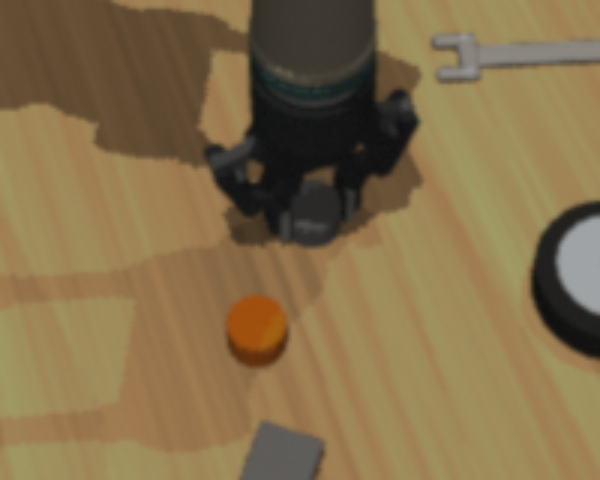

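The cap is gripped, upright and on centre between the pads. I'll lift it and carry it to a hover over the stud.

Request:
{"method": "send_rows", "body": {
  "deltas": [
    {"dp":[0,0,0.3],"rotation":[0,0,0]},
    {"dp":[0,0,0.6],"rotation":[0,0,0]},
    {"dp":[0,0.2,0.9],"rotation":[0,0,0]},
    {"dp":[0,0.5,1],"rotation":[0,0,0]},
    {"dp":[0,0.8,1],"rotation":[0,0,0]}
  ]
}}

```text
clock: 10.02
position: [0.5504, -0.0929, 0.1469]
ee_rot: [0.004, 0.708, 0.706, 0.002]
contact_force: [1.2, 0.7, -1.8]
width: 0.0356
```

Request:
{"method": "send_rows", "body": {
  "deltas": [
    {"dp":[0.05,0.25,0.2],"rotation":[0,0,0]},
    {"dp":[0.05,0.5,0.45],"rotation":[0,0,0]},
    {"dp":[0.05,0.75,0.45],"rotation":[0,0,0]},
    {"dp":[0.05,0.9,0.45],"rotation":[0,0,0]},
    {"dp":[0.05,0.9,0.45],"rotation":[0,0,0]}
  ]
}}

```text
clock: 10.43
position: [0.5533, 0.0193, 0.1971]
ee_rot: [-0.0, 0.706, 0.708, 0.001]
contact_force: [0.1, 0.3, -0.9]
width: 0.0359
```

```bash
python3 - <<'E'
from h import *
p=shot('wrist','wrist8.png');w=cloud(p);np.savez('w8.npz',w=w,c=p['color'])
q=shot('side','side8.png')['color'];cv2.imwrite('pics/side8z.png',cv2.resize(q[120:300,200:360,::-1],None,fx=3,fy=3))
s=monitor.get_state();print(s['clock'],s['position'],s['ee_rot'],s['contact_force'],s['width'])
T=s['position']
m=(np.hypot(w[...,0]-T[0],w[...,1]-T[1])<.03)&(w[...,2]>.18)
print('z hist',np.histogram(w[m][:,2],bins=np.arange(.175,.22,.002)))
r=np.hypot(w[...,0]-.5605,w[...,1]-.1317)
m=(w[...,2]>.10)&(w[...,2]<.15)&(r<.022);print('stud visible',m.sum())
m=(w[...,2]>.117)&(w[...,2]<.124)&(r<.03);P=w[m];print(len(P),cv2.minEnclosingCircle(P[:,:2].astype(np.float32)) if len(P)>5 else 0)
E
```

```text
10.5333 [0.55336222 0.01599081 0.19628068] [ 2.13914821e-04  7.06470869e-01  7.07742008e-01 -3.40631052e-04] [ 0.46804294 -0.98963778 -0.22389433] 0.03565453939424771
z hist (array([   0,    0,   50,  157,  166,  200,  203,  232,  336,  149,  480,
       5549,  560,  171,  191,  205,  192,  192,  203,  206,  756,  188]), array([0.175, 0.177, 0.179, 0.181, 0.183, 0.185, 0.187, 0.189, 0.191,
       0.193, 0.195, 0.197, 0.199, 0.201, 0.203, 0.205, 0.207, 0.209,
       0.211, 0.213, 0.215, 0.217, 0.219]))
stud visible 5162
2366 ((0.56045001745224, 0.1316627860069275), 0.019976280629634857)
```

View pics/wrist8.png

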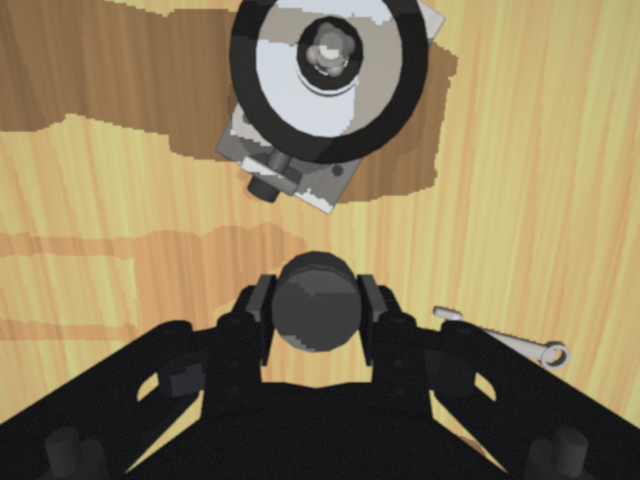

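View pics/side8z.png

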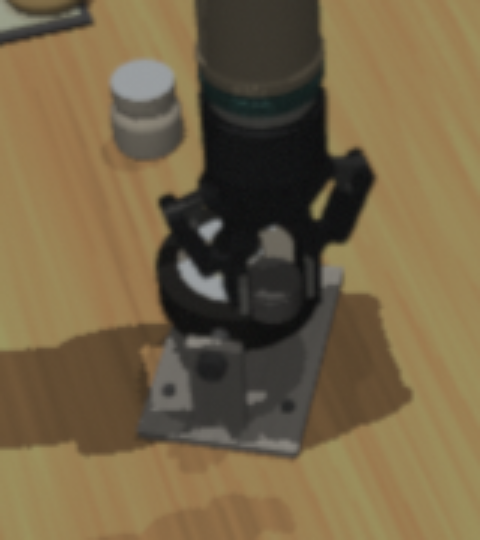

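```bash
python3 - <<'E'
from h import *
f=np.load('w8.npz');w=f['w']
m=(np.hypot(w[...,0]-.5533,w[...,1]-.017)<.03)&(w[...,2]>.196)&(w[...,2]<.1995)
m=cv2.morphologyEx(m.astype(np.uint8),cv2.MORPH_OPEN,np.ones((7,7)))>0
P=w[m];print(len(P),cv2.minEnclosingCircle(P[:,:2].astype(np.float32)),P.min(0),P.max(0),P.mean(0))
A=np.c_[P[:,:2]-P[:,:2].mean(0),np.ones(len(P))];print('tilt',np.linalg.lstsq(A,P[:,2],rcond=None)[0])
r=np.hypot(w[...,0]-.5605,w[...,1]-.1317)
for lo,hi in [(.122,.128),(.128,.132),(.132,.14)]:
    m=(w[...,2]>lo)&(w[...,2]<hi)&(r<.022);Q=w[m];print(lo,len(Q),cv2.minEnclosingCircle(Q[:,:2].astype(np.float32)),Q[:,:2].mean(0),Q[:,2].max())
E
```

```text
5740 ((0.5532247424125671, 0.019209569320082664), 0.019114138558506966) [0.53547512 0.0008503  0.19601685] [0.57142994 0.03811324 0.19949836] [0.55352245 0.0205399  0.19809534]
tilt [ 0.00032968 -0.00335184  0.19809534]
0.122 209 ((0.5610013604164124, 0.13040056824684143), 0.016053665429353714) [0.5599812  0.12774916] 0.12799941939846157
0.128 566 ((0.560421884059906, 0.13161274790763855), 0.012601965107023716) [0.56016221 0.13073203] 0.13199627525463534
0.132 921 ((0.560610294342041, 0.13153427839279175), 0.009156842716038227) [0.56045831 0.13134426] 0.13656978247913124
```

The camera view lags slightly behind the settling arm: the cap and the TCP agreed at the moment of the picture. I'll move above the stud, settle and re-measure.

Request:
{"method": "send_rows", "body": {
  "deltas": [
    {"dp":[0.02,0.3,0],"rotation":[0,0,0]},
    {"dp":[0.04,0.55,0],"rotation":[0,0,0]},
    {"dp":[0.058,0.75,0],"rotation":[0,0,0]},
    {"dp":[0.058,0.88,-0.08],"rotation":[0,0,0]},
    {"dp":[0.058,0.94,-0.12],"rotation":[0,0,0]},
    {"dp":[0.058,0.967,-0.175],"rotation":[0,0,0]},
    {"dp":[0.058,0.967,-0.175],"rotation":[0,0,0]},
    {"dp":[0.058,0.967,-0.175],"rotation":[0,0,0]},
    {"dp":[0.058,0.967,-0.175],"rotation":[0,0,0]},
    {"dp":[0.058,0.967,-0.175],"rotation":[0,0,0]}
  ]
}}

```text
clock: 11.37
position: [0.561, 0.1307, 0.1757]
ee_rot: [0.0, 0.708, 0.707, 0.0]
contact_force: [0.5, 0.3, -1.2]
width: 0.0359
```

```bash
python3 - <<'E'
from h import *
p=shot('wrist','wrist9.png');w=cloud(p)
P2=shot('side','side9.png');q=P2['color'];cv2.imwrite('pics/side9z.png',cv2.resize(q[160:260,220:340,::-1],None,fx=5,fy=5))
P3=shot('scene','scene9.png');q=P3['color'];cv2.imwrite('pics/scene9z.png',cv2.resize(q[200:300,310:430,::-1],None,fx=5,fy=5))
pos=[]
for i in range(1):
    s=monitor.get_state();print(s['clock'],s['position'],s['ee_rot'],s['contact_force'],s['width'])
m=(np.hypot(w[...,0]-.5605,w[...,1]-.1317)<.03)&(w[...,2]>.173)&(w[...,2]<.18)
m=cv2.morphologyEx(m.astype(np.uint8),cv2.MORPH_OPEN,np.ones((7,7)))>0
P=w[m];print(len(P),cv2.minEnclosingCircle(P[:,:2].astype(np.float32)),P.min(0),P.max(0),P.mean(0))
for n,pp in (('side',P2),('scene',P3)):
    w=cloud(pp)
    m=(np.hypot(w[...,0]-.5605,w[...,1]-.1317)<.06)&(w[...,2]>.098)&(w[...,2]<.108);Q=w[m];print(n,len(Q))
E
```

```text
11.5167 [0.56087196 0.13119789 0.17569808] [2.94312569e-04 7.07391398e-01 7.06821941e-01 2.60038557e-04] [ 0.58345327  0.41437018 -0.97579672] 0.0360536054236669
6350 ((0.5553105473518372, 0.13174553215503693), 0.024932928383350372) [0.53111374 0.11182268 0.17300614] [0.57917127 0.14966268 0.17999719] [0.56053024 0.13221795 0.17663933]
side 1294
scene 1099
```

View pics/side9z.png

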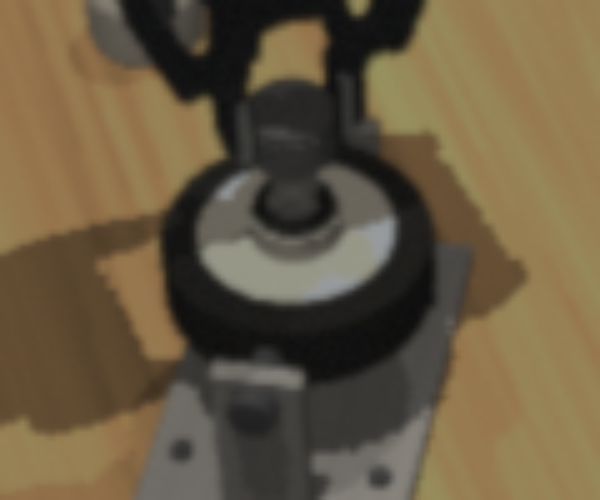

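View pics/scene9z.png

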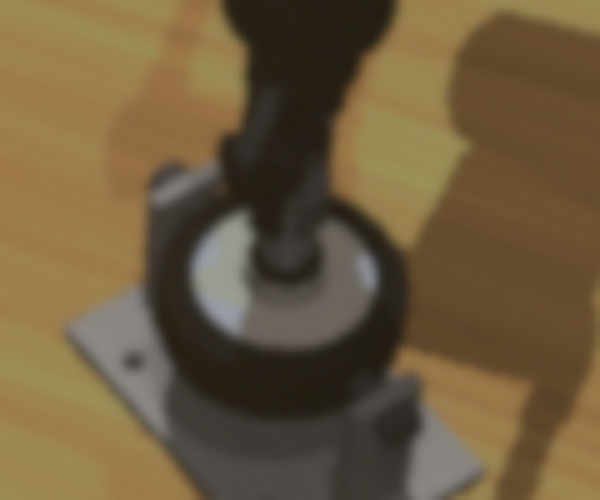

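View pics/wrist9.png

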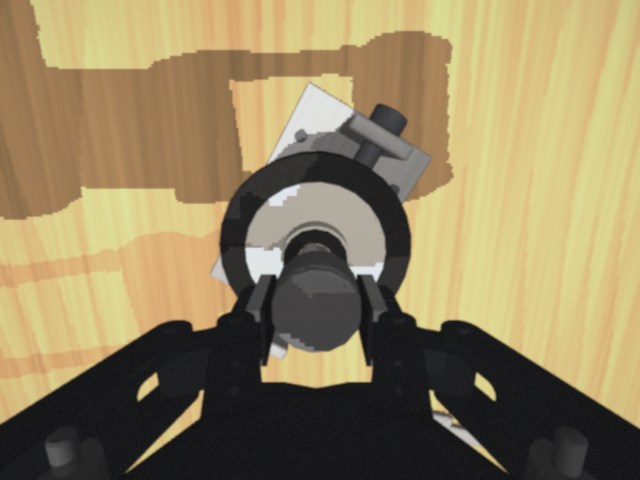

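The cap is centred over the stud to under 1 mm and the wheel is still level. I'll lower it slowly onto the tip first.

Request:
{"method": "send_rows", "body": {
  "deltas": [
    {"dp":[0,0.003,-0.05],"rotation":[0,0,0]},
    {"dp":[0,0.003,-0.09],"rotation":[0,0,0]},
    {"dp":[0,0.003,-0.12],"rotation":[0,0,0]},
    {"dp":[0,0.003,-0.14],"rotation":[0,0,0]},
    {"dp":[0,0.003,-0.155],"rotation":[0,0,0]},
    {"dp":[0,0.003,-0.165],"rotation":[0,0,0]},
    {"dp":[0,0.003,-0.165],"rotation":[0,0,0]}
  ]
}}

```text
clock: 12.1
position: [0.5605, 0.1321, 0.1552]
ee_rot: [-0.0, 0.707, 0.707, -0.0]
contact_force: [-0.2, 0.6, -0.9]
width: 0.0353
```

Request:
{"method": "send_rows", "body": {
  "deltas": [
    {"dp":[0,0,-0.01],"rotation":[0,0,0]},
    {"dp":[0,0,-0.02],"rotation":[0,0,0]},
    {"dp":[0,0,-0.02],"rotation":[0,0,0]}
  ]
}}

```text
clock: 12.35
position: [0.5606, 0.1321, 0.153]
ee_rot: [-0.0, 0.707, 0.707, -0.0]
contact_force: [-0.1, 0.1, -0.8]
width: 0.0357
```

It's about 5 mm below the tip with no force, so the stud is inside the mouth. I'll go on in small steps.

Request:
{"method": "send_rows", "body": {
  "deltas": [
    {"dp":[0,0,-0.01],"rotation":[0,0,0]},
    {"dp":[0,0,-0.02],"rotation":[0,0,0]},
    {"dp":[0,0,-0.02],"rotation":[0,0,0]}
  ]
}}

```text
clock: 12.6
position: [0.5607, 0.1321, 0.1518]
ee_rot: [0.0, 0.707, 0.707, 0.0]
contact_force: [-1.2, 0.4, 4.4]
width: 0.0357
```

Request:
{"method": "send_rows", "body": {
  "deltas": [
    {"dp":[0,0,-0.008],"rotation":[0,0,0]},
    {"dp":[0,0,-0.016],"rotation":[0,0,0]},
    {"dp":[0,0,-0.016],"rotation":[0,0,0]}
  ]
}}

```text
clock: 12.85
position: [0.5609, 0.1321, 0.1509]
ee_rot: [0.001, 0.707, 0.707, 0.001]
contact_force: [-2.5, -0.9, 9.8]
width: 0.0359
```

Request:
{"method": "send_rows", "body": {
  "deltas": [
    {"dp":[0,0,-0.008],"rotation":[0,0,0]},
    {"dp":[0,0,-0.016],"rotation":[0,0,0]},
    {"dp":[0,0,-0.016],"rotation":[0,0,0]}
  ]
}}

```text
clock: 13.1
position: [0.5606, 0.1321, 0.1482]
ee_rot: [0.0, 0.707, 0.707, 0.0]
contact_force: [-1.7, 0.1, 4.7]
width: 0.0355
```

The force rose to about 10 N, then dropped to 4.7 N around 10.5 mm below the tip, which is the click. I'll keep pressing.

Request:
{"method": "send_rows", "body": {
  "deltas": [
    {"dp":[0,0,-0.01],"rotation":[0,0,0]},
    {"dp":[0,0,-0.02],"rotation":[0,0,0]},
    {"dp":[0,0,-0.02],"rotation":[0,0,0]}
  ]
}}

```text
clock: 13.35
position: [0.5604, 0.1321, 0.1439]
ee_rot: [-0.0, 0.707, 0.707, -0.0]
contact_force: [-0.6, 0.1, 0.9]
width: 0.0354
```

Request:
{"method": "send_rows", "body": {
  "deltas": [
    {"dp":[0,0,-0.01],"rotation":[0,0,0]},
    {"dp":[0,0,-0.02],"rotation":[0,0,0]},
    {"dp":[0,0,-0.02],"rotation":[0,0,0]}
  ]
}}

```text
clock: 13.6
position: [0.5605, 0.1321, 0.1422]
ee_rot: [-0.0, 0.707, 0.707, -0.0]
contact_force: [-2.8, 0.9, 3.9]
width: 0.0357
```

Request:
{"method": "send_rows", "body": {
  "deltas": [
    {"dp":[0,0,-0.01],"rotation":[0,0,0]},
    {"dp":[0,0,-0.02],"rotation":[0,0,0]},
    {"dp":[0,0,-0.02],"rotation":[0,0,0]}
  ]
}}

```text
clock: 13.85
position: [0.5605, 0.1321, 0.1406]
ee_rot: [0.0, 0.707, 0.707, 0.0]
contact_force: [-3.3, 0.5, 8.3]
width: 0.0357
```

Request:
{"method": "send_rows", "body": {
  "deltas": [
    {"dp":[0,0,-0.01],"rotation":[0,0,0]},
    {"dp":[0,0,-0.02],"rotation":[0,0,0]},
    {"dp":[0,0,-0.02],"rotation":[0,0,0]}
  ]
}}

```text
clock: 14.1
position: [0.5605, 0.1321, 0.1403]
ee_rot: [0.0, 0.707, 0.707, 0.0]
contact_force: [-7.3, -1.1, 19.1]
width: 0.0357
```

Force jumped to 19 N with only 0.3 mm of travel, and the position matches 18 mm below the tip, so the ring is bottomed out. I'll hold and check.

Request:
{"method": "send_rows", "body": {
  "deltas": [
    {"dp":[0,0,0],"rotation":[0,0,0]},
    {"dp":[0,0,0],"rotation":[0,0,0]},
    {"dp":[0,0,0],"rotation":[0,0,0]},
    {"dp":[0,0,0],"rotation":[0,0,0]},
    {"dp":[0,0,0],"rotation":[0,0,0]},
    {"dp":[0,0,0],"rotation":[0,0,0]}
  ]
}}

```text
clock: 14.6
position: [0.5605, 0.1321, 0.1403]
ee_rot: [0.001, 0.707, 0.707, 0.001]
contact_force: [-6.2, -0.2, 17.9]
width: 0.0354
```

```bash
python3 - <<'E'
from h import *
from tyre import tyre
p,w=tyre('wrist10.png')
m=(np.hypot(w[...,0]-.5605,w[...,1]-.1317)<.015)&(w[...,2]>.13);print('cap top',np.median(w[m],0))
q=shot('side','side10.png')['color'];cv2.imwrite('pics/side10z.png',cv2.resize(q[160:260,220:340,::-1],None,fx=5,fy=5))
s=monitor.get_state();print(s['clock'],s['position'],s['ee_rot'],s['contact_force'],s['moment'],s['width'])
E
```

```text
tyre 12245 [ 0.00131115 -0.00164168  0.10244989] tilt -0.0019510338002804502 0.0007797332370448126
stud 0.13 1311 ((0.5605412721633911, 0.13868439197540283), 0.029218193143606186) 0.13998539349067357 0.1353249429614037
stud 0.117 367 ((0.5606164932250977, 0.1394340693950653), 0.018268907442688942) 0.12395963184214315 0.12043320297605077
cap top [0.56041733 0.14243525 0.20378921]
14.7 [0.56050985 0.13215707 0.14031294] [5.21841952e-04 7.07056418e-01 7.07156698e-01 5.94895160e-04] [-6.27798482 -0.17521288 17.94104883] [-0.13951958  1.02852481 -0.02532917] 0.035844090945918124
```

View pics/side10z.png

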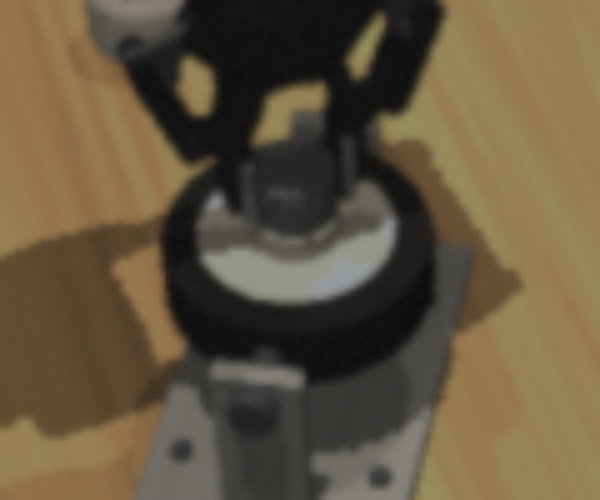

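View pics/wrist10.png

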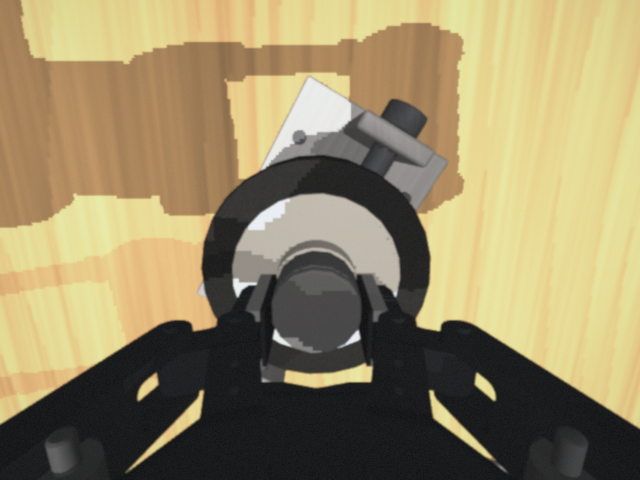

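```bash
python3 - <<'E'
from h import *
w=cloud(shot('wrist'));a=w[285:340,290:345].reshape(-1,3);print(np.nanmedian(a,0),np.nanpercentile(a[:,2],[5,95]))
s=monitor.get_state();print(s['clock'],s['position'][2],s['contact_force'])
E
```

```text
[0.560813   0.13266406 0.14145036] [0.14051499 0.14240952]
14.75 0.1403006171419115 [-5.67398653  0.05433925 17.89197693]
```

The cap top is at 0.1415 m, against 0.142 m expected at full squeeze. Force is steady at about 18 N and the wheel is level, so I'll hand in while still holding.

```bash
python3 -c "
from rig import manip; print(manip.sign_off())"
```

```text
the job is handed in; nothing more can be done
None
```

The job is done and handed in, with the arm still holding the cap pressed down on the stud. It took about 15 s of the 64 s allowed.

- **Wheel:** I pushed the raised rim down in three goes. The wrist camera showed the wheel level at −0.002 rad, and it was still level under the cap's load. After the second push the scene and side cameras disagreed slightly, reading −0.02 and +0.015 rad. I went by the wrist camera and the fingertip height, which agreed with each other.
- **Cap:** I picked the round grey one and kept clear of the orange look-alike. It went onto the stud with no sideways catch. The force rose to about 10 N, then dropped at about 10.5 mm below the tip, which was the click.
- **Seal:** After the click the force climbed to about 8 N, then to 19 N over the last 0.3 mm, so the ring was squeezed right down. It held steady at about 18 N, with about 6 N sideways, and did not move. The cap top measured 0.1415 m, against 0.142 m expected.
- **Other things on the bench:** I did not touch any of them on purpose, and I did not measure their positions again at the end.

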